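Open the medicine safe with its emergency key

ROBOT

A 6-joint arm with a two-finger parallel gripper is mounted at the origin on the work surface. World frame = base frame: x ahead of the robot, y to its left, z up, the work surface at z = 0. Lengths are in m, angles in rad, forces in N, time in s.
With the tool pointing down it reaches from about 0.375 to 0.975 m from the base axis. Payload 3.8 kg.
Tool frame: the origin (TCP) lies on the centre line of the jaws, within the pads' length; the fingertips stand 25 mm ahead of it and the grasp point (between the pads) lies 6 mm ahead of it; y points along the fingers, z is the direction in which the jaws open and shut, and the axes are right-handed (so a half turn about y gives the same grasp; the last joint's range is limited). The gripper opens to 85 mm and grips with 20 to 120 N. Pads are 22 mm wide; open, the fingers measure 114 mm over their backs; the gripper's body (76 mm by 85 mm) begins 54 mm behind the grasp point. The pads swing forward as they close: fully open they stand 13 mm farther back than shut.
Start: joints at [1.286, 0.264, 1.604, -0, 1.274, -0.037], TCP at [0.166, 0.654, 0.256] pointing down, gripper open.
Joint ranges: [-2.63, 2.63], [-0.94, 2.18], [0.31, 2.57], [-1.31, 4.45], [0, 2.66], [-2.55, 2.55]. Speed limits (rad/s): [2.57, 2.57, 3.14, 3.14, 3.14, 3.14].

INTERFACE

Orientations are given as a rotation vector (axis times angle).
In Python, from workcell import bot gives the robot as it stands.
- The arm moves only by the shell command python3 -m jog 'ROWS' [FORCE]. ROWS is JSON, a list of rows, each a list of 5 numbers: the shift along the world's x, y, z in mm, then the turn about the world's z in degrees, then the finger opening in mm, from 0 to 85.4. A call has exactly 10 rows; each row is the pose to reach, as a shift and turn from the pose commanded when the call began; what a row does not reach only later rows make up. A row lasts 1/8 s, in which the tool goes at most 62.5 mm and 10.7 degrees, less where a joint would pass 70% of its speed; a pose out of reach is approached as far as the arm can. A call with a gripper value outside its range is refused whole. The fingers move at their own pace and stop on an object; FORCE is the grip in N (left out, the last holds). Time passes only in rows, so rows that repeat a pose let the fingers close, or fill a call up. It gives the time, the measured TCP pose, the force and the opening at its end, in the units of the state.
- bot.read_state(): the state, without advancing time (a new reading comes with each control period).
- bot.read_camera(name): name is "scene" or "top" or "wrist"; returns a dict with "pixels" (384x512x3 uint8, red, green, blue), "fx", "fy", "cx", "cy" (pixels), "dist" ([k1, k2, p1, p2, k3] as OpenCV has them; the pictures are not rectified), "R" (3x3) and "t" (3): a world point X has camera coordinates R X + t. Camera axes: x right, y down, z forward; pixel columns grow to the right and rows downward; lengths in m; the calibration is good to about 2 mm. A picture is of the moment at which its call begins. There is no depth.
- bot.finish_job(): hands the job in, once; it reports no verdict.
The state is a dict: "time": time; "q": joint angles; "joint_vel": joint speeds; "joint_torque": joint torques, N m; "tool_pos": TCP position; "tcp_rot": TCP orientation; "wrist_force": force on the tool from outside, world axes, zero at the start; "torque": the same for the moment, N m; "width": opening from 0.0 (shut) to 1.0 (fully open).
Only numpy, scipy, OpenCV 4.12 (cv2) and the standard library are available. Lean on these libraries where they do the work, as an engineer would, in place of code of your own. Each camera call takes 0.05 s, during which the arm holds its last target.

TASK

The keypad of the medicine safe is dead, so open it with the emergency key, the one with the wide square head in the key dock. Turn the wing knob clockwise until the keyhole cover clicks over and stays aside, put that key into the keyhole all the way to its shoulder, working it gently from side to side past the sticky wafers rather than forcing it, then turn it a quarter turn clockwise to the stop. Finish holding the key there against its return spring, so that I can lift the lid; leave the other keys and everything else where they are.

Things in the scene. Friction and masses are not known exactly. Their poses are not given: they have to be found in the camera images.
- safe: medicine safe: off-white steel box with a top lid, 220 (x) x 300 (y) x 100 mm high, bolted down. Origin: centre of its underside; z up, x towards the lid hinges at its back. On the lid: a dead black keypad at the back, the keyhole collar (35 mm across, 6 mm proud of the lid, on a flat 55 mm rose) and beside it the swing cover
- cover (a joint): keyhole cover: flat steel arm 3 mm thick, about 90 mm long, on a pivot, its round end (38 mm) over the keyhole at 0; grows clockwise seen from above, stop at 1.35 rad. Spring detent: up to about 0.15 N m against the turn before 0.67 rad; past that it clicks over, pulls itself on towards 1.35 and stays
- knob (a point): wing knob that turns the cover, on the cover's pivot 58 mm beside the keyhole (safe's +y side). Black wing 28 long (along this frame's y) x 10 thick (x) x 26 mm high. The point lies on the pivot axis, 10 mm below the wing's top, 28.5 mm above the lid, 18 mm above the cover's upper face. The frame turns with the cover
- lock (a joint): the lock cylinder's plug: 0 at rest, grows clockwise seen from above, stop at 1.571 rad (a quarter turn). A return spring (0.025 N m at 0, 0.12 N m at the stop) turns it back when let go. The key has about 8 degrees of play in the keyway, so its head turns about 98 degrees to bring the plug to its stop
- keyway (a point): keyway mouth on the plug's axis, level with the collar. Slot 14 long (x; along the safe's y with the lock at 0) x 5.2 wide (y) x 34 mm deep (-z), rim chamfered 1.5 mm; turns with the plug. Round-nosed sticky wafers (5 to 6 N each) stand 2.8 mm in from both ends at 10 and 20 mm depth: a straight push tends to jam; a push of 5 to 8 N while rocking 1.3 mm either way along x edges past
- key_square: the emergency key, standing blade down in the dock: brass blade 12 wide (x) x 3.5 thick (y) x 30 mm, symmetric, fits either way round; origin at the blade's tip, z up to the head. Round shoulder (17 mm across), underside 30 mm above the tip; thin neck; black head 30 wide (x) x 10 thick (y) x 28 mm high, 38 to 66 mm above the tip, the widest of the three. 25-50 g
- dock: wooden key dock 52 (x) x 156 (y) x 40 mm high, fixed, with three slots 48 mm apart in a row along its y, 34 mm deep; the keys stand in them blade down, their blades' width along the row, shoulder resting on the dock's top. Which key is in which slot varies. Origin: centre of its underside
- key_round: another key of the same make in the dock, head a disc 24 mm across and 10 mm thick; leave it. Origin at its tip
- key_slim: another key in the dock, head a slim bar 14 wide x 10 thick x 34 mm high; leave it. Origin at its tip
- battery: flat 9 V block battery lying on the counter, 17.5 x 48 x 26 mm; origin under its centre; leave it
- pill_bottle: amber pill bottle 38 mm across, 68 mm high; origin under its centre; leave it
- jug: white ceramic mug 76 mm across, 105 mm high; origin under its centre; leave it
- canister: steel canister 74 mm across, 85 mm high; origin under its centre; leave it
- notebook: closed notebook lying flat, 148 x 105 x 12 mm; origin under its centre; leave it

How it is judged:
By the outcome, as a careful person would: the job done as asked, in the order asked, and still so for the second after the job is handed in, while the arm keeps its last pose, push and grip.
It also fails if it takes over 72 s, if anything falls off the work surface, if the arm or the gripper's body presses on something with over 40 N, if the wrist force passes 120 N, or if a joint passes its speed limit or range.

## Working session

There is one attempt and no reset: what is moved stays moved. The work goes in short steps, Python scripts to look and compute and a shell command to move; the robot and the scene stay as the last step left them, time stands still between calls to the robot, and variables do not carry over. Pictures are saved under pics/ and viewed, and the job is handed in when it is done.

```bash
ls; mkdir -p pics
python3 - <<'E'
from workcell import bot
import cv2
s=bot.read_state();print(s)
for n in("scene","top","wrist"):
    c=bot.read_camera(n);cv2.imwrite(f"pics/{n}0.png",c["pixels"][:,:,::-1])
    print(n,c["fx"],c["fy"],c["cx"],c["cy"],c["dist"],c["R"],c["t"])
E
```

```text
pics
{'time': 0.0, 'q': array([ 1.28608987e+00,  2.64805381e-01,  1.60538886e+00,  2.28860509e-05,
        1.27371652e+00, -3.68886297e-02]), 'joint_vel': array([-0.00036896, -0.00039284,  0.00018308,  0.00031842, -0.00073778,
       -0.00114621]), 'joint_torque': array([ 2.51902755e-03, -5.15090811e+01, -3.67334640e+01,  3.04502482e-04,
        1.25300739e-02,  8.82135623e-06]), 'tool_pos': array([0.16536443, 0.65372184, 0.25491876]), 'tcp_rot': array([-1.5643136 ,  0.19492104, -0.19430264]), 'wrist_force': array([-0.08314617, -0.27591542, -0.34246143]), 'torque': array([0.0006486 , 0.0138103 , 0.02910312]), 'width': 0.9997121028941279}
scene 492.92911798635066 492.92911798635066 263.55800344326894 190.34554418855942 [-0.08953254  0.          0.          0.          0.        ] [[-0.62835132  0.77773114  0.01757552]
 [ 0.56573435  0.47234719 -0.67589406]
 [-0.53396561 -0.41475585 -0.73678919]] [ 0.36560369 -0.24277115  1.76310921]
top 414.6142224555031 414.6142224555031 258.8561017862815 192.81433082313166 [0.03681414 0.         0.         0.         0.        ] [[ 0.02984667 -0.99920613  0.02638719]
 [-0.98727609 -0.03359484 -0.15542625]
 [ 0.15618933 -0.02141249 -0.98749501]] [-0.06085418  0.54953322  1.36592174]
wrist 283.074439391909 283.074439391909 256.98389452604 192.8850676270123 [-0.00026963  0.          0.          0.          0.        ] [[ 0.24380424  0.96982159 -0.00236265]
 [ 0.93419554 -0.23419253  0.26913298]
 [ 0.26045766 -0.06782294 -0.96310013]] [-0.67337945 -0.03795968  0.37919611]
```

View pics/scene0.png

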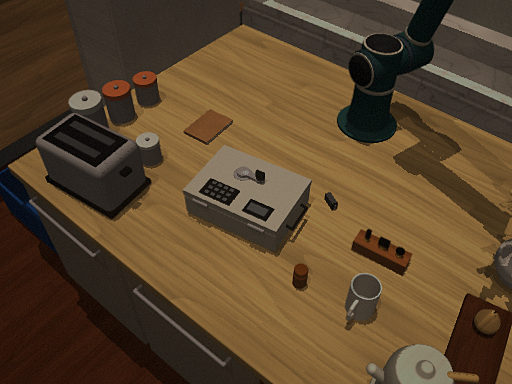

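View pics/top0.png

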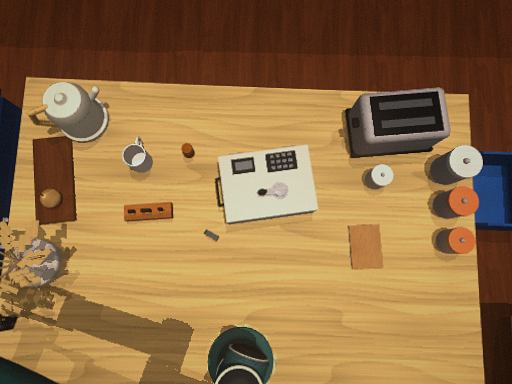

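View pics/wrist0.png

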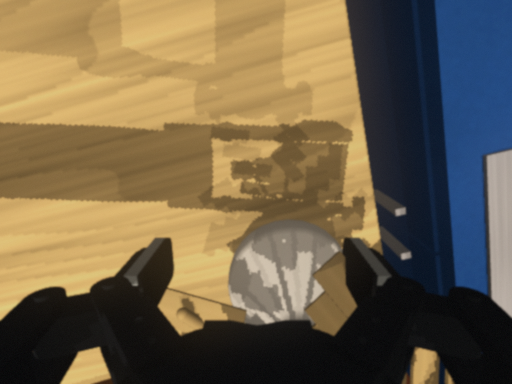

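```bash
cat > h.py <<'E'
import numpy as np,cv2
from workcell import bot
def cam(n):
    c=bot.read_camera(n);c["K"]=np.array([[c["fx"],0,c["cx"]],[0,c["fy"],c["cy"]],[0,0,1]]);c["dist"]=np.array(c["dist"]);c["R"]=np.array(c["R"]);c["t"]=np.array(c["t"]);return c
def proj(c,P):
    P=np.atleast_2d(np.array(P,float));return cv2.projectPoints(P.reshape(-1,1,3),cv2.Rodrigues(c["R"])[0],c["t"],c["K"],c["dist"])[0].reshape(-1,2)
def back(c,uv,z):
    uv=np.atleast_2d(np.array(uv,float));n=cv2.undistortPoints(uv.reshape(-1,1,2),c["K"],c["dist"]).reshape(-1,2)
    d=np.c_[n,np.ones(len(n))]@c["R"];o=-c["R"].T@c["t"]
    return o+d*((z-o[2])/d[:,2])[:,None]
def crop(c,u0,v0,w,h,s,name):
    im=c["pixels"][v0:v0+h,u0:u0+w,::-1];im=cv2.resize(im,None,fx=s,fy=s,interpolation=cv2.INTER_CUBIC)
    cv2.imwrite("pics/"+name,im)
E
python3 - <<'E'
from h import *
c=cam("top");crop(c,115,140,210,90,3.8,"t1.png")
print(back(c,[[124,206],[173,219],[123,221],[172,204]],.04))
print(back(c,[[217,151],[308,146],[316,212],[226,222]],.1))
print(back(c,[[263,192],[279,190]],.12))
c=cam("scene");crop(c,180,140,235,140,3.4,"s1.png")
E
```

```text
[[0.49172315 0.4070115  0.04      ]
 [0.45319822 0.24167932 0.04      ]
 [0.4414035  0.40621493 0.04      ]
 [0.50368503 0.24818704 0.04      ]]
[[ 0.67738353  0.10036559  0.1       ]
 [ 0.70557074 -0.20092405  0.1       ]
 [ 0.48555518 -0.22953813  0.1       ]
 [ 0.44364536  0.06083539  0.1       ]]
[[ 0.54224364 -0.05487275  0.12      ]
 [ 0.55052118 -0.10622878  0.12      ]]
```

View pics/t1.png

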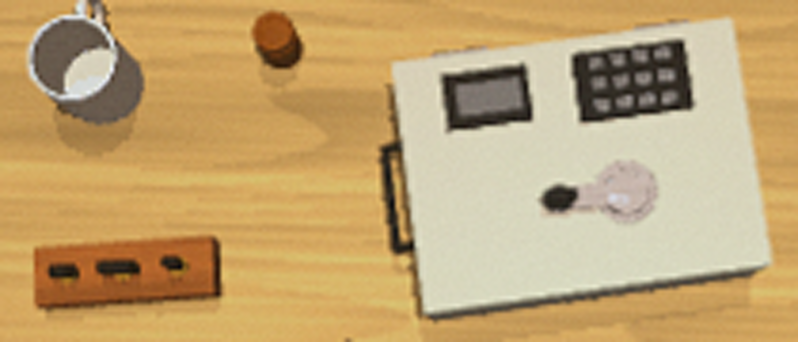

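View pics/s1.png

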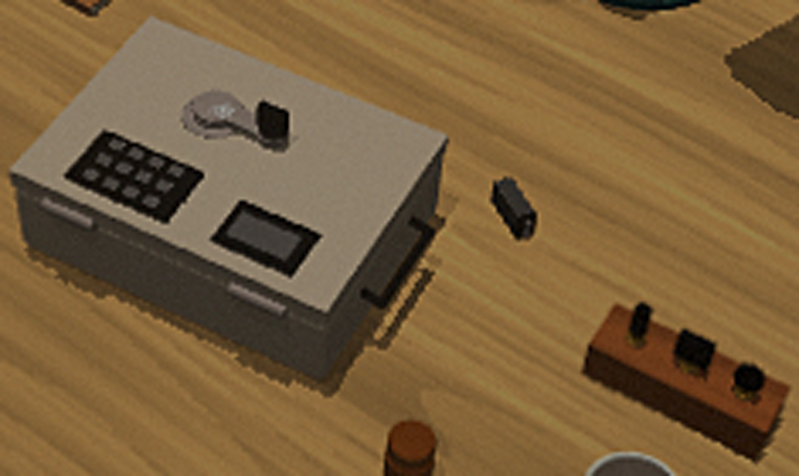

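Run:
```python
from h import *
from scipy.optimize import least_squares
T=cam("top");S=cam("scene")
tp=lambda a:np.array(a,float)/3.8+[115,140]-.37
sp=lambda a:np.array(a,float)/3.4+[180,140]-.35
def fit(loc,top,sce,x0):
    def P(p):
        c,s=np.cos(p[2]),np.sin(p[2]);return np.c_[loc[:,0]*c-loc[:,1]*s+p[0],loc[:,0]*s+loc[:,1]*c+p[1],loc[:,2]]
    f=lambda p:np.r_[(proj(T,P(p))-top).ravel(),(proj(S,P(p))-sce).ravel()]
    r=least_squares(f,x0,loss="soft_l1");print(r.x,np.degrees(r.x[2]),np.round(f(r.x),1));return r.x
# corners: (+x,+y)=TL,( +x,-y)=TR,(-x,-y)=BR,(-x,+y)=BL
l=np.array([[.11,.15,.1],[.11,-.15,.1],[-.11,-.15,.1],[-.11,.15,.1]])
p=fit(l,tp([[392,62],[733,18],[771,264],[424,314]]),sp([[328,312],[12,176],[152,18],[447,140]]),[.57,-.06,.1])
l=np.array([[.026,.078,.04],[.026,-.078,.04],[-.026,-.078,.04],[-.026,.078,.04]])
d=fit(l,tp([[36,248],[215,238],[216,293],[37,306]]),sp([[765,442],[586,355],[618,306],[788,386]]),[.48,.33,.0])
print(back(T,tp([[560,198]]),.136),back(S,sp([[272,118]]),.118),"knob")
print(back(T,tp([[627,190]]),.111),back(S,sp([[215,115]]),.111),"cover end")
print(back(T,tp([[118,267]]),.076),back(S,sp([[694,350]]),.065),"sq")
```

```text
[ 0.57655619 -0.06652305  0.17264255] 9.89168966910273 [-1.   0.4 -1.2  0.1 -0.4  0.4 -0.7  0.1 -0.8  0.7 -1.3 -1.3 -1.  -0.2
  0.  -1. ]
[0.47816632 0.33023804 0.1071613 ] 6.13989047462851 [-1.1 -0.1 -1.2 -0.9 -0.8 -0.  -0.9  0.1 -0.4 -2.4 -0.3 -2.7 -1.6 -0.7
 -0.   0.6]
[[ 0.54041808 -0.05115879  0.136     ]] [[ 0.53494912 -0.05496464  0.118     ]] knob
[[ 0.55330851 -0.10888407  0.111     ]] [[ 0.55792002 -0.09866528  0.111     ]] cover end
[[0.47705844 0.32541098 0.076     ]] [[0.4786024  0.33227561 0.065     ]] sq
```

Run:
```python
from h import *
s=bot.read_state();R=cv2.Rodrigues(s["tcp_rot"])[0];print(np.round(R,3))
c=cam("wrist");print(np.round(c["R"]@R,3),np.round(c["R"]@s["tool_pos"]+c["t"],4))
```

```text
[[ 0.969 -0.     0.245]
 [-0.245 -0.001  0.969]
 [-0.    -1.    -0.001]]
[[-0.002  0.     1.   ]
 [ 0.963 -0.269  0.002]
 [ 0.269  0.963  0.   ]] [0.0004 0.0321 0.1323]
```

Run:
```python
from h import *
c=cam("top");print(proj(c,[.165,.654,.255]),back(c,[[40,263],[20,240]],.0),back(c,[[40,263],[20,240]],.2));crop(c,0,190,200,194,3,"t2.png")
c=cam("scene");print(proj(c,[.165,.654,.255]))
```

```text
[[ -4.41708175 314.59231459]] [[0.29650643 0.67824672 0.        ]
 [0.37074348 0.75186792 0.        ]] [[0.30131309 0.58194986 0.2       ]
 [0.36520971 0.6453164  0.2       ]]
[[566.33566082 185.32053684]]
```

View pics/t2.png

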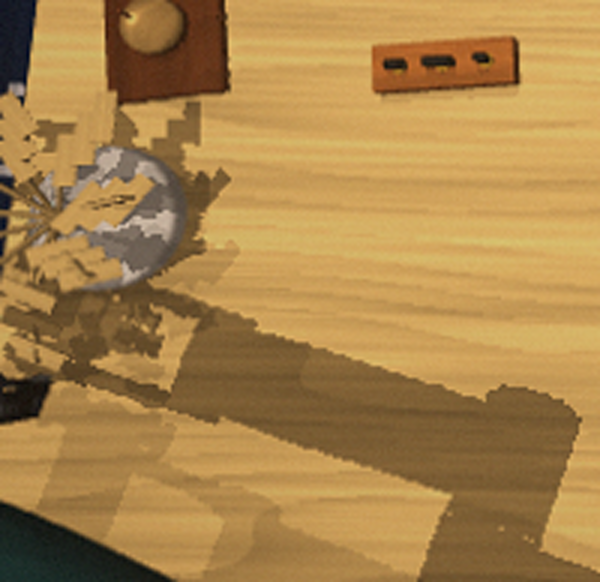

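```bash
python3 -m jog '[[0,-55,0,0,85],[5,-110,0,0,85],[10,-165,0,-10,85],[20,-220,0,-20,85],[75,-240,0,-30,85],[132,-260,0,-40,85],[190,-278,0,-50,85],[250,-296,0,-60,85],[310,-314,0,-68,85],[310,-314,0,-68,85]]' 40
python3 - <<'E'
from h import *
c=cam("wrist");cv2.imwrite("pics/w1.png",cv2.resize(c["pixels"][:,:,::-1],None,fx=1.5,fy=1.5,interpolation=cv2.INTER_CUBIC))
print(bot.read_state()["tool_pos"],bot.read_state()["time"])
E
```

```text
time: 1.75
tool_pos: [0.4793, 0.3387, 0.2562]
tcp_rot: [-1.268, 1.111, -1.113]
wrist_force: [-0.9, 0.1, -0.2]
width: 0.99
[0.47709995 0.33943568 0.25599434] 1.8
```

View pics/w1.png

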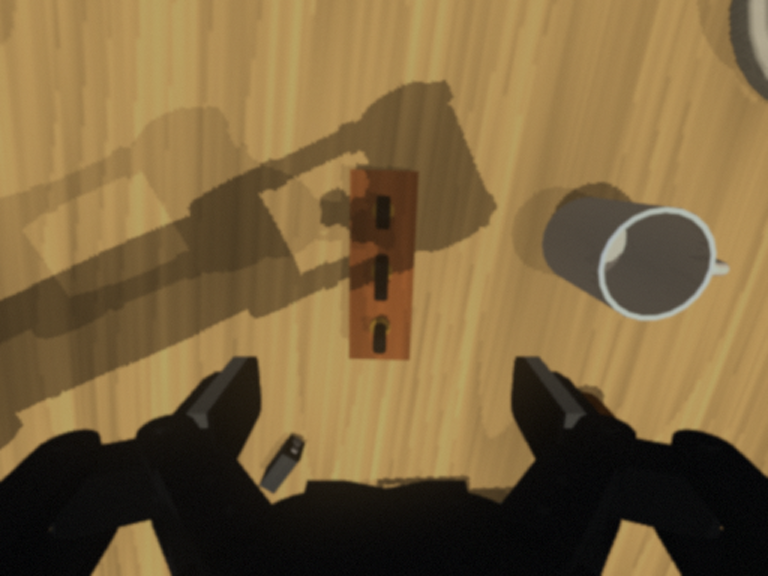

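Run:
```python
from h import *
c=cam("wrist")
f=lambda a:np.array(a,float)/1.5-.17
P=back(c,f([[350,169],[417,171],[410,360],[349,358]]),.04);print(P.round(4),P.mean(0))
e=P[0]+P[1]-P[2]-P[3];print("dock yaw from row",np.degrees(np.arctan2(-e[0],e[1])), np.linalg.norm(P[0]-P[3]),np.linalg.norm(P[0]-P[1]))
K=back(c,f([[381,255],[381,300]]),.076);print(K,K.mean(0))
K=back(c,f([[375,277],[387.5,277]]),.076);print(K,K.mean(0))
K=back(c,f([[383,195],[383,229]]),.072);print(K,K.mean(0))
K=back(c,f([[379.5,320],[379,353]]),.082);print(K,K.mean(0))
im=c["pixels"][100:256,190:320,::-1];cv2.imwrite("pics/w1z.png",cv2.resize(im,None,fx=5,fy=5,interpolation=cv2.INTER_CUBIC)[:,:780] if 0 else cv2.resize(im,None,fx=3.8,fy=3.8,interpolation=cv2.INTER_CUBIC))
s=bot.read_state();R=cv2.Rodrigues(s["tcp_rot"])[0];print(s["tool_pos"],np.degrees(np.arctan2(R[1,2],R[0,2])))
```

```text
[[0.4423 0.4037 0.04  ]
 [0.4929 0.4091 0.04  ]
 [0.511  0.2538 0.04  ]
 [0.4589 0.2486 0.04  ]] [0.47629491 0.32880545 0.04      ]
dock yaw from row 6.39376943988348 0.15596543402282687 0.050862253941363574
[[0.47382626 0.34819798 0.076     ]
 [0.47824962 0.31487532 0.076     ]] [0.47603794 0.33153665 0.076     ]
[[0.47164797 0.33156582 0.076     ]
 [0.48062341 0.33278711 0.076     ]] [0.47613569 0.33217646 0.076     ]
[[0.46967584 0.38969904 0.072     ]
 [0.47281949 0.36624542 0.072     ]] [0.47124766 0.37797223 0.072     ]
[[0.47900227 0.30141388 0.082     ]
 [0.48204622 0.27545387 0.082     ]] [0.48052425 0.28843388 0.082     ]
[0.47568995 0.33995172 0.25597375] 7.753256522895892
```

View pics/w1z.png

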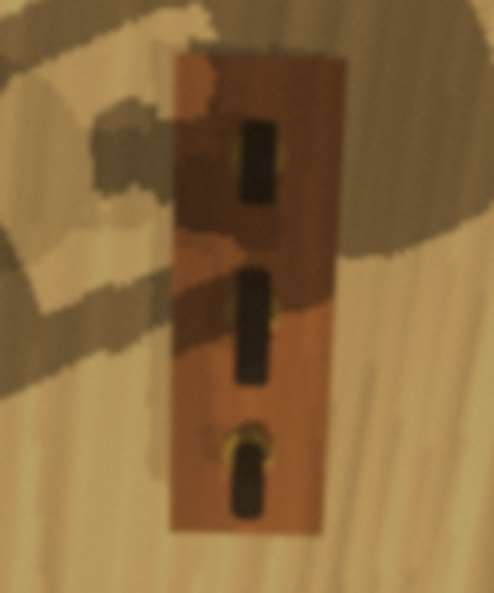

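```bash
python3 -m jog '[[8,-55,10,0,85],[16,-110,20,0,85],[24,-165,20,0,85],[32,-222,20,1,85],[40,-280,20,2,85],[48,-336,20,2,85],[56,-390,20,2,85],[67,-423,20,2,85],[67,-423,20,2,85],[67,-423,20,2,85]]' 40
python3 - <<'E'
from h import *
c=cam("wrist");cv2.imwrite("pics/w2.png",cv2.resize(c["pixels"][:,:,::-1],None,fx=1.5,fy=1.5,interpolation=cv2.INTER_CUBIC))
np.savez("w2.npz",R=c["R"],t=c["t"])
s=bot.read_state();R=cv2.Rodrigues(s["tcp_rot"])[0];print(s["time"],s["tool_pos"],np.degrees(np.arctan2(R[1,2],R[0,2])))
im=c["pixels"][90:250,170:340,::-1];cv2.imwrite("pics/w2z.png",cv2.resize(im,None,fx=3.7,fy=3.7,interpolation=cv2.INTER_CUBIC))
E
```

```text
time: 3.1
tool_pos: [0.5419, -0.0811, 0.2763]
tcp_rot: [-1.286, 1.082, -1.08]
wrist_force: [-0.2, 0.3, -0.5]
width: 0.992
3.15 [ 0.54195891 -0.08086587  0.27630258] 9.925682249201364
```

View pics/w2.png

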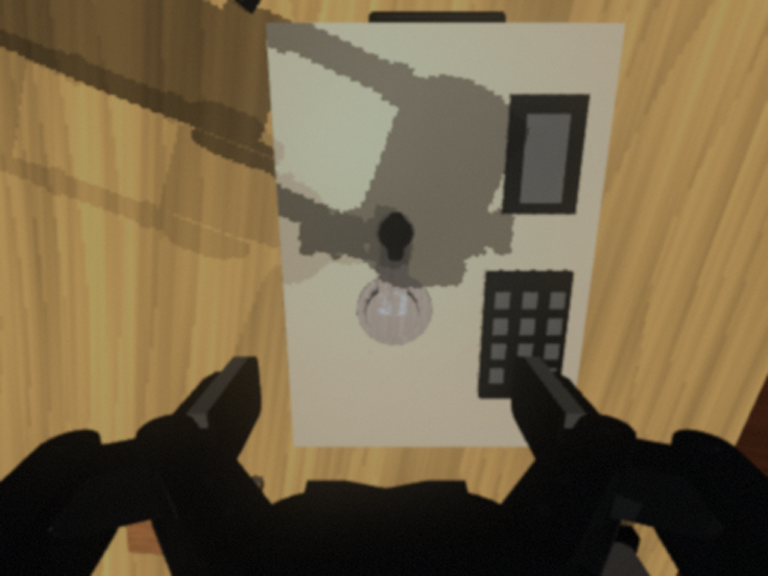

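View pics/w2z.png

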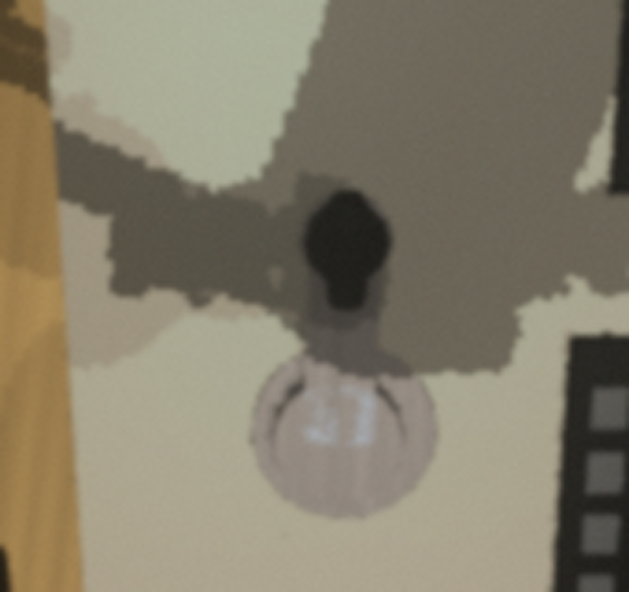

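Run:
```python
from h import *
from scipy.optimize import least_squares
c=cam("wrist")
f=lambda a:np.array(a,float)/1.5-.17
z=lambda a:np.array(a,float)/3.7+[170,90]-.36
P=back(c,f([[265,23.5],[624,23],[293,447]]),.1);print(P.round(4),np.linalg.norm(P[0]-P[1]),np.linalg.norm(P[0]-P[2]))
e=P[0]-P[2];print("yaw",np.degrees(np.arctan2(-e[0],e[1])));e=P[1]-P[0];print("yaw",np.degrees(np.arctan2(e[1],e[0])))
print("ctr",(P[1]+P[2])/2)
r=back(c,z([[344,432],[255,432],[437,432],[344,518],[344,345]]),.101);print("rose",r.round(4),np.linalg.norm(r[1]-r[2]),np.linalg.norm(r[3]-r[4]))
for zz in(.1105,.113,.1385):print(zz,back(c,z([[348,240],[348,192],[348,310],[305,240],[390,240]]),zz).round(4)[:,:2].tolist())
# predict knob wing
r0=r[0];y=np.radians(9.9);ey=np.array([-np.sin(y),np.cos(y),0]);ex=np.array([np.cos(y),np.sin(y),0])
k=r0+.058*ey;print("knob",k)
for zz in(.1125,.1385):
    for a in(-.014,.014):
        for b in(-.005,.005):
            q=k+a*ey+b*ex;q[2]=zz;print(zz,a,b,((proj(c,q)-[170,90]+.36)*3.7).round())
```

```text
[[ 0.4434  0.0585  0.1   ]
 [ 0.6605  0.097   0.1   ]
 [ 0.4953 -0.2383  0.1   ]] 0.22041654621453435 0.3012739884143634
yaw 9.915808072814086
yaw 10.072074150397968
ctr [ 0.57788162 -0.07065965  0.1       ]
rose [[ 0.5546 -0.1095  0.101 ]
 [ 0.5287 -0.1141  0.101 ]
 [ 0.5817 -0.1047  0.101 ]
 [ 0.5595 -0.1364  0.101 ]
 [ 0.5499 -0.0835  0.101 ]] 0.053773987790636364 0.0538038288692928
0.1105 [[0.5451, -0.0522], [0.5428, -0.0395], [0.5486, -0.0713], [0.5336, -0.0543], [0.5564, -0.0502]]
0.113 [[0.545, -0.0519], [0.5427, -0.0393], [0.5485, -0.0708], [0.5336, -0.0539], [0.5562, -0.0499]]
0.1385 [[0.5438, -0.0485], [0.5417, -0.0371], [0.547, -0.0657], [0.5334, -0.0504], [0.554, -0.0467]]
knob [ 0.54466191 -0.05237749  0.101     ]
0.1125 -0.014 -0.005 [[328. 292.]]
0.1125 -0.014 0.005 [[364. 292.]]
0.1125 0.014 -0.005 [[328. 189.]]
0.1125 0.014 0.005 [[366. 189.]]
0.1385 -0.014 -0.005 [[328. 312.]]
0.1385 -0.014 0.005 [[368. 312.]]
0.1385 0.014 -0.005 [[328. 198.]]
0.1385 0.014 0.005 [[370. 199.]]
```

```bash
python3 -m jog '[[3,29,-30,0,50],[3,29,-60,0,40],[3,29,-90,0,36],[3,29,-115,0,36],[3,29,-131,0,36],[3,29,-131,0,36],[3,29,-131,0,5],[3,29,-131,0,0],[3,29,-131,0,0],[3,29,-131,0,0]]' 40
python3 - <<'E'
from h import *
c=cam("wrist");cv2.imwrite("pics/w3.png",cv2.resize(c["pixels"][:,:,::-1],None,fx=1.5,fy=1.5,interpolation=cv2.INTER_CUBIC))
s=bot.read_state();print(s["time"],s["tool_pos"],s["wrist_force"],s["torque"],s["width"])
E
```

```text
time: 4.45
tool_pos: [0.5436, -0.0541, 0.1466]
tcp_rot: [-1.289, 1.085, -1.08]
wrist_force: [-8.1, -1.1, 7.9]
width: 0.108
4.5 [ 0.54364949 -0.05410675  0.14665291] [-8.14783313 -1.87509357  5.73053796] [-0.19944198  1.43841896  0.01609595] 0.10693113826752255
```

View pics/w3.png

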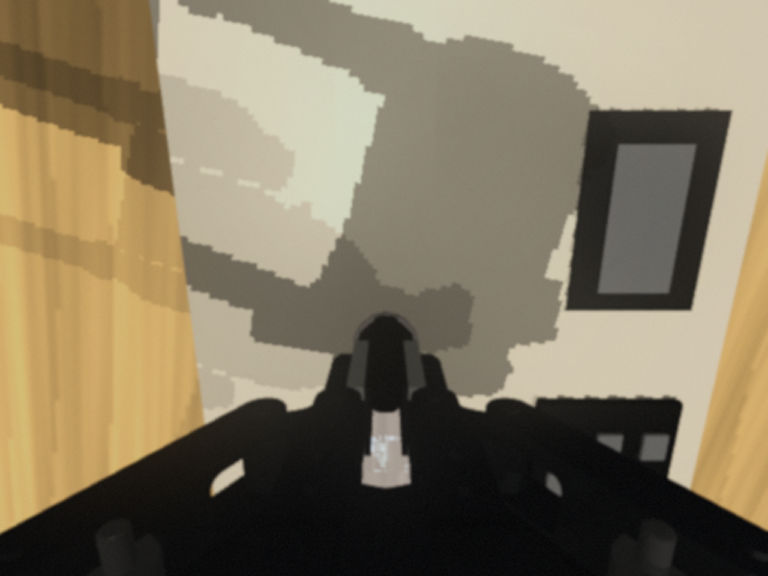

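```bash
python3 -m jog '[[-1,0,0,-8,0],[-1,0,0,-16,0],[-1,0,0,-25,0],[-1,0,0,-34,0],[-1,0,0,-43,0],[-1,0,0,-52,0],[-1,0,0,-61,0],[-1,0,0,-70,0],[-1,0,0,-76,0],[-1,0,0,-76,0]]' 40
python3 - <<'E'
from h import *
c=cam("wrist");cv2.imwrite("pics/w4.png",cv2.resize(c["pixels"][:,:,::-1],None,fx=1.5,fy=1.5,interpolation=cv2.INTER_CUBIC))
c=cam("top");crop(c,215,140,110,90,6,"t4.png")
s=bot.read_state();R=cv2.Rodrigues(s["tcp_rot"])[0];print(s["time"],s["tool_pos"],s["wrist_force"],s["torque"],s["width"],np.degrees(np.arctan2(R[1,2],R[0,2])))
E
```

```text
time: 5.75
tool_pos: [0.5409, -0.0528, 0.1466]
tcp_rot: [-0.427, 2.0, -1.993]
wrist_force: [-14.0, 3.0, 12.8]
width: 0.103
5.85 [ 0.54092941 -0.05277629  0.14660514] [-13.92808072   3.59183133  12.97640484] [0.5493739  2.33357522 0.00563755] 0.10194817961941573 -66.21106357278362
```

View pics/w4.png

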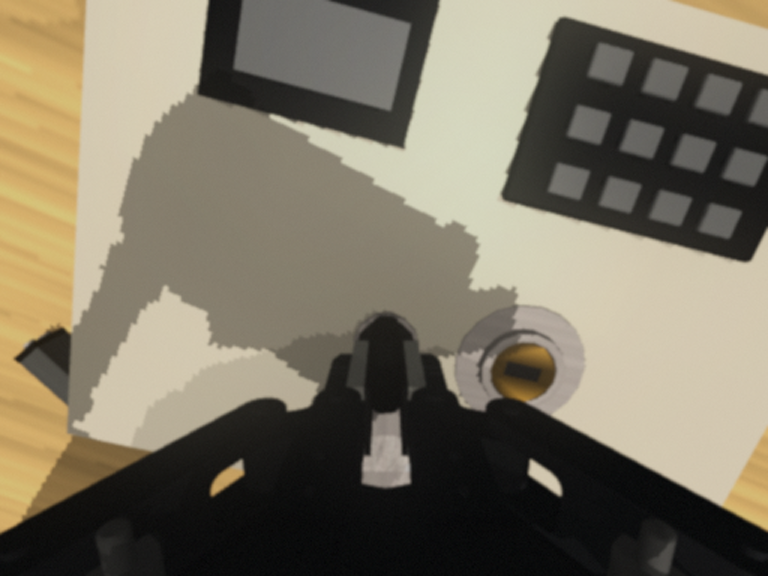

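View pics/t4.png

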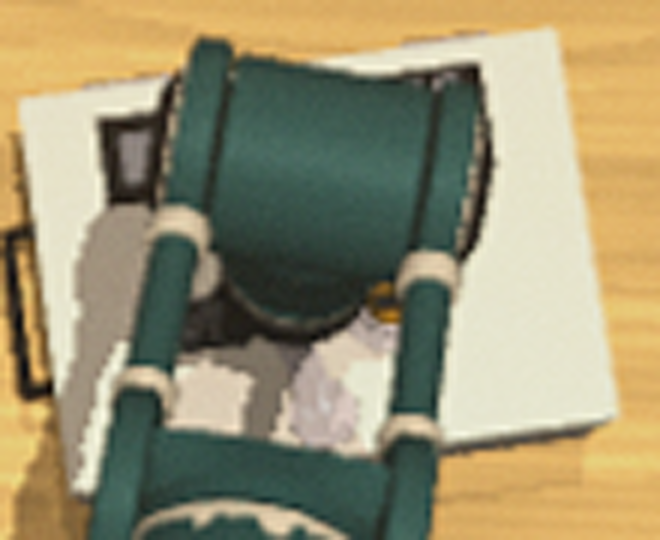

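```bash
python3 - <<'E'
from h import *
c=cam("wrist");im=c["pixels"][195:285,295:400,::-1];cv2.imwrite("pics/w4z.png",cv2.resize(im,None,fx=6,fy=6,interpolation=cv2.INTER_CUBIC))
print(back(c,np.array([[524,373]])/1.5-.17,.106))
E
python3 -m jog '[[0,0,0,0,10],[0,0,0,0,25],[0,0,0,0,40],[0,0,0,0,40],[0,0,10,0,40],[0,0,40,0,40],[0,0,80,0,60],[0,-20,115,10,85],[0,-40,130,20,85],[0,-40,130,30,85]]'
python3 - <<'E'
from h import *
c=cam("wrist");cv2.imwrite("pics/w5.png",cv2.resize(c["pixels"][:,:,::-1],None,fx=1.5,fy=1.5,interpolation=cv2.INTER_CUBIC))
s=bot.read_state();R=cv2.Rodrigues(s["tcp_rot"])[0];print(s["time"],s["tool_pos"],s["wrist_force"],s["torque"],s["width"],np.degrees(np.arctan2(R[1,2],R[0,2])))
E
```

```text
[[ 0.55425926 -0.11064079  0.106     ]]
time: 7.15
tool_pos: [0.546, -0.0952, 0.2786]
tcp_rot: [-0.84, 1.65, -1.657]
wrist_force: [-0.2, -0.1, -0.3]
width: 0.997
7.2 [ 0.5453776  -0.0945312   0.27746439] [ 0.43644634 -0.58190783 -0.40712845] [-0.00503451 -0.00856963  0.05741454] 0.9974931569609932 -35.64644116854875
```

View pics/w4z.png

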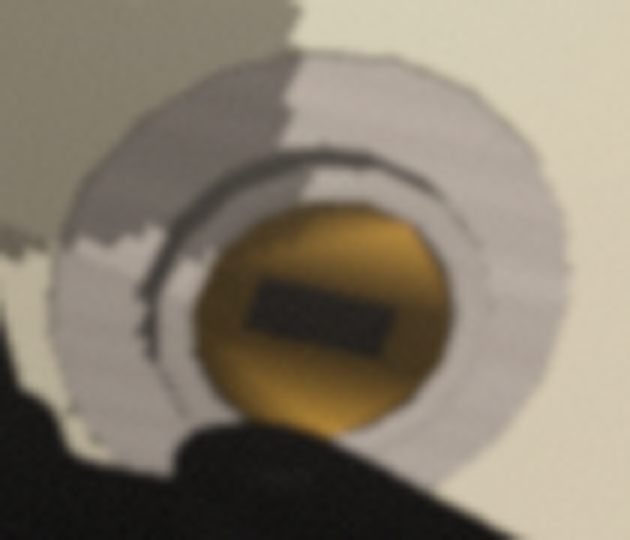

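View pics/w5.png

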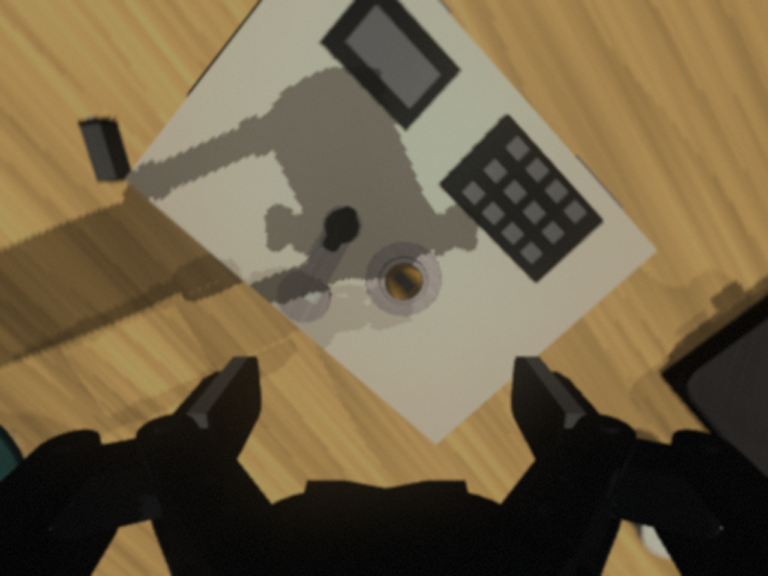

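Run:
```python
from h import *
c=cam("wrist");np.set_printoptions(suppress=True,precision=4)
im=c["pixels"][150:225,230:310,::-1];cv2.imwrite("pics/w5z.png",cv2.resize(im,None,fx=7,fy=7,interpolation=cv2.INTER_CUBIC))
g=c["pixels"].astype(int);m=((g[...,0]-g[...,2])>50);m[:,:245]=0;m[:160]=0;m[220:]=0;m[:,300:]=0
print(m.sum());cn=max(cv2.findContours(m.astype(np.uint8),0,2)[0],key=cv2.contourArea);e=cv2.fitEllipse(cv2.convexHull(cn));print(e,back(c,[e[0]],.106))
```

```text
103
((277.2379150390625, 183.84100341796875), (6.868043899536133, 13.127601623535156), 134.31736755371094) [[ 0.5631 -0.1106  0.106 ]]
```

View pics/w5z.png

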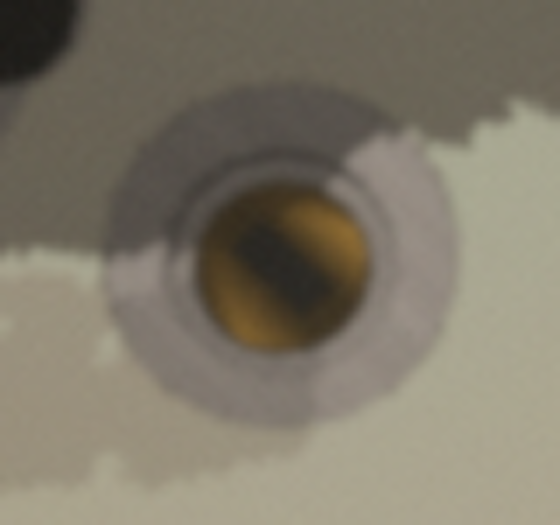

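Run:
```python
from h import *
c=cam("wrist");np.set_printoptions(suppress=True,precision=4)
z=lambda a:np.array(a,float)/7+[230,150]-.43
print("plug",back(c,z([[285,266]]),.106),"rose",back(c,z([[282,255]]),.101))
P=back(c,z([[248,235],[318,298]]),.106);d=P[1]-P[0];print("slot dir",np.degrees(np.arctan2(d[1],d[0])),np.linalg.norm(d))
```

```text
plug [[ 0.5541 -0.1091  0.106 ]] rose [[ 0.5542 -0.1086  0.101 ]]
slot dir -78.73051462942834 0.014514701594619001
```

```bash
python3 -m jog '[[-7,45,0,6,85],[-16,100,0,14,70],[-25,155,0,22,50],[-34,212,0,30,40],[-43,268,0,38,36],[-52,325,0,42,36],[-61,380,-20,42,36],[-69,425,-60,42,36],[-69,425,-118,42,36],[-69,425,-118,42,36]]' 60
python3 - <<'E'
from h import *
c=cam("wrist");cv2.imwrite("pics/w6.png",cv2.resize(c["pixels"][:,:,::-1],None,fx=1.5,fy=1.5,interpolation=cv2.INTER_CUBIC))
s=bot.read_state();R=cv2.Rodrigues(s["tcp_rot"])[0];print(s["time"],s["tool_pos"],s["wrist_force"],s["torque"],s["width"],np.degrees(np.arctan2(R[1,2],R[0,2])))
E
```

```text
time: 8.55
tool_pos: [0.471, 0.3296, 0.1515]
tcp_rot: [-1.268, 1.14, -1.134]
wrist_force: [-0.3, -0.3, 1.1]
width: 0.426
8.6 [0.47349069 0.33050102 0.15507954] [0.24461759 0.24801708 0.1710066 ] [-0.00605897  0.0101337   0.02396797] 0.4230353209027533 5.736267818905947
```

View pics/w6.png

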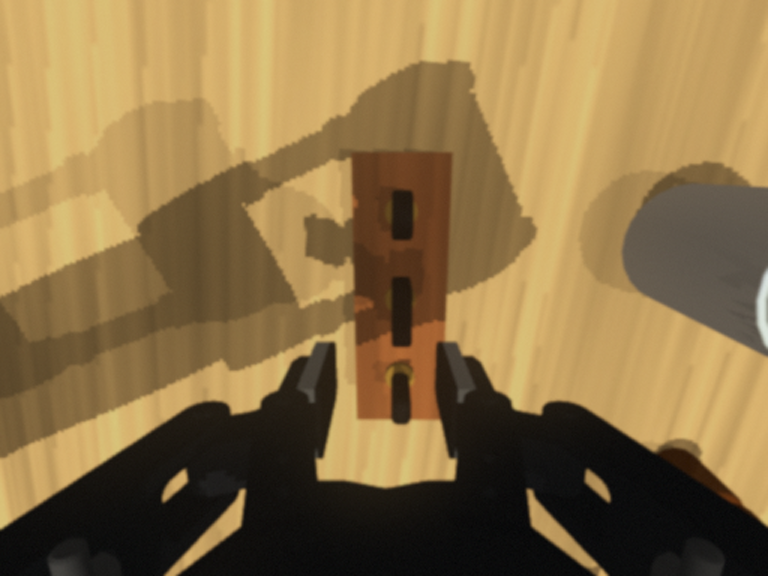

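Run:
```python
from h import *
np.set_printoptions(suppress=True,precision=4)
for i in range(2):
    c=cam("wrist");s=bot.read_state();print(s["tool_pos"])
cv2.imwrite("pics/w7.png",cv2.resize(c["pixels"][90:240,200:340,::-1],None,fx=4,fy=4,interpolation=cv2.INTER_CUBIC))
R=cv2.Rodrigues(s["tcp_rot"])[0];print(np.degrees(np.arctan2(R[1,2],R[0,2])))
print(np.round(c["R"]@R,4),c["R"]@s["tool_pos"]+c["t"])
k=np.array([.4762,.330]);y=np.radians(6.4);ey=np.array([-np.sin(y),np.cos(y)])
for a in(-.015,.015): print(((proj(c,np.r_[k+a*ey,.076])-[200,90]+.37)*4).round())
```

```text
[0.4755 0.3313 0.1577]
[0.4768 0.3317 0.1594]
5.703757320173762
[[-0.0018  0.0036  1.    ]
 [ 0.9625 -0.2713  0.0027]
 [ 0.2713  0.9625 -0.003 ]] [-0.0002  0.0328  0.1308]
[[226. 552.]]
[[224. 399.]]
```

View pics/w7.png

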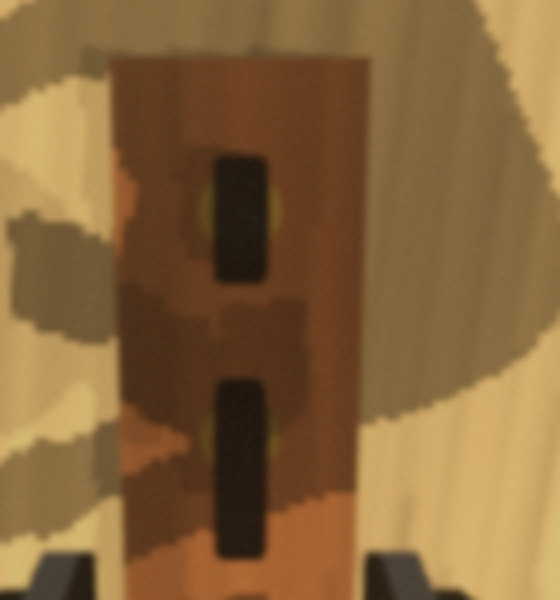

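Run:
```python
from h import *
np.set_printoptions(suppress=True,precision=4)
for i in range(8):
    c=cam("wrist");s=bot.read_state();print(s["tool_pos"],-c["R"].T@c["t"])
cv2.imwrite("pics/w8.png",cv2.resize(c["pixels"][90:240,200:340,::-1],None,fx=4,fy=4,interpolation=cv2.INTER_CUBIC))
R=cv2.Rodrigues(s["tcp_rot"])[0];print(np.degrees(np.arctan2(R[1,2],R[0,2])))
k=np.array([.4762,.330]);y=np.radians(6.4);ey=np.array([-np.sin(y),np.cos(y)])
for a in(-.015,.015): print(((proj(c,np.r_[k+a*ey,.076])-[200,90]+.37)*4).round())
```

```text
[0.4774 0.332  0.1603] [0.4713 0.3986 0.2782]
[0.4776 0.332  0.1606] [0.4718 0.3987 0.2792]
[0.4776 0.3319 0.1605] [0.4719 0.3987 0.2795]
[0.4773 0.3318 0.1601] [0.4718 0.3986 0.2794]
[0.477  0.3317 0.1597] [0.4716 0.3985 0.279 ]
[0.4766 0.3315 0.1592] [0.4714 0.3985 0.2786]
[0.4763 0.3314 0.1587] [0.4711 0.3984 0.278 ]
[0.4761 0.3314 0.1583] [0.4709 0.3983 0.2776]
5.765034340909517
[[220. 551.]]
[[218. 399.]]
```

View pics/w8.png

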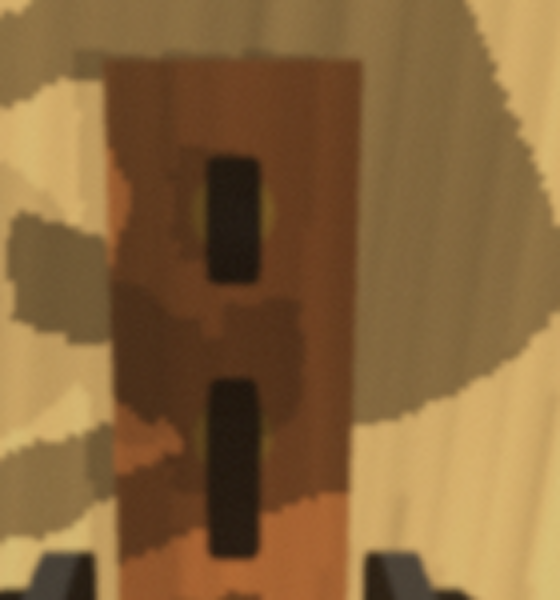

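```bash
python3 -m jog '[[2,-2,-15,0.6,36],[2,-2,-35,0.6,36],[2,-2,-55,0.6,36],[2,-2,-70,0.6,36],[2,-2,-80,0.6,36],[2,-2,-84,0.6,36],[2,-2,-86,0.6,36],[2,-2,-86,0.6,36],[2,-2,-86,0.6,36],[2,-2,-86,0.6,36]]' 60
python3 - <<'E'
from h import *
c=cam("wrist");cv2.imwrite("pics/w9.png",cv2.resize(c["pixels"][:,:,::-1],None,fx=1.5,fy=1.5,interpolation=cv2.INTER_CUBIC))
s=bot.read_state();R=cv2.Rodrigues(s["tcp_rot"])[0];print(s["time"],s["tool_pos"],s["wrist_force"],s["torque"],s["width"],np.degrees(np.arctan2(R[1,2],R[0,2])))
E
```

```text
time: 10.35
tool_pos: [0.4778, 0.3296, 0.0718]
tcp_rot: [-1.259, 1.126, -1.127]
wrist_force: [0.6, 0.0, 0.4]
width: 0.421
10.4 [0.47775811 0.32950405 0.07167053] [ 0.37522989  0.17869611 -0.24891151] [-0.03044686  0.02131934  0.01614295] 0.42044385371283066 6.402737132408285
```

View pics/w9.png

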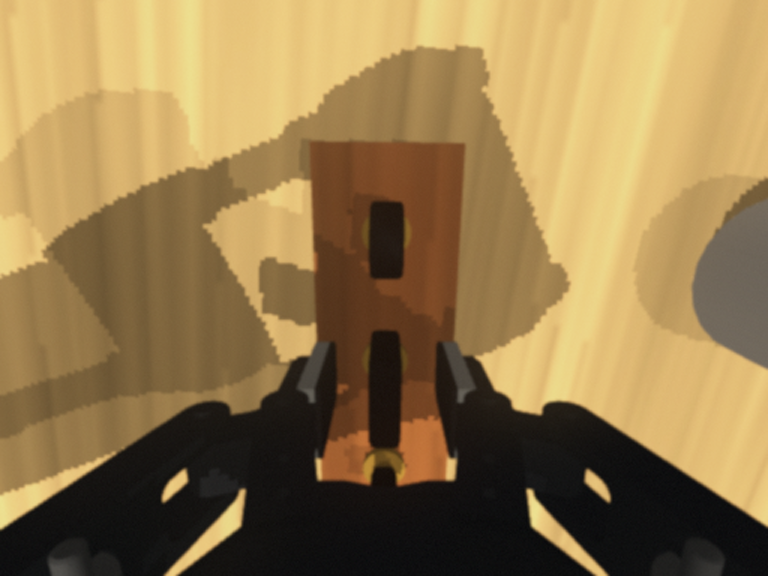

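```bash
python3 -m jog '[[0,0,2,0,30],[0,0,2,0,20],[0,0,2,0,10],[0,0,2,0,0],[0,0,2,0,0],[0,0,2,0,0],[0,0,2,0,0],[0,0,2,0,0],[0,0,2,0,0],[0,0,2,0,0]]' 60
python3 - <<'E'
from h import *
c=cam("wrist");cv2.imwrite("pics/w10.png",cv2.resize(c["pixels"][:,:,::-1],None,fx=1.5,fy=1.5,interpolation=cv2.INTER_CUBIC))
s=bot.read_state();R=cv2.Rodrigues(s["tcp_rot"])[0];print(s["time"],s["tool_pos"],s["wrist_force"],s["torque"],s["width"]*85.4,np.degrees(np.arctan2(R[1,2],R[0,2])))
E
```

```text
time: 11.65
tool_pos: [0.4777, 0.3294, 0.0735]
tcp_rot: [-1.26, 1.126, -1.127]
wrist_force: [0.2, -0.2, 4.4]
width: 0.105
11.7 [0.47770443 0.32950244 0.07348818] [-0.67468886 -0.19413202  3.82793497] [-0.03421657  0.1191032  -0.05775411] 8.928879547684245 6.403649859736331
```

View pics/w10.png

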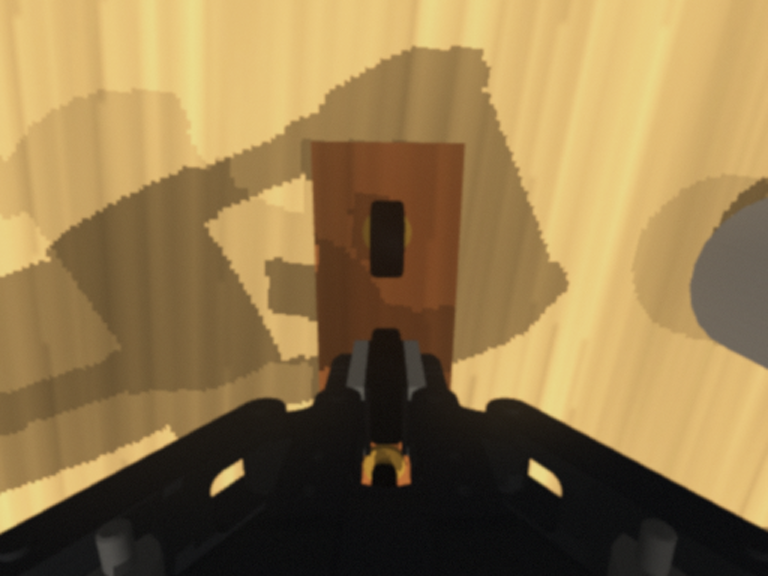

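```bash
python3 - <<'E'
from h import *
np.set_printoptions(suppress=True,precision=4)
c=cam("wrist");c["t"]=c["t"]-c["R"]@np.array([0,0,-.0018])
P=back(c,np.array([[385,446],[385,331]])/1.5-.17,.076);print(P)
P=back(c,np.array([[385,446],[385,331]])/1.5-.17,.048);print(P)
print("dock corners",back(c,np.array([[310,142],[465,143]])/1.5-.17,.04))
E
python3 -m jog '[[0,0,4,0,0],[0,0,10,0,0],[0,0,20,0,0],[0,0,32,0,0],[0,0,50,0,0],[0,0,75,0,0],[0,0,105,0,0],[0,0,130,0,0],[0,0,145,0,0],[0,0,150,0,0]]' 60
python3 - <<'E'
from h import *
c=cam("wrist");cv2.imwrite("pics/w11.png",cv2.resize(c["pixels"][:,:,::-1],None,fx=1.5,fy=1.5,interpolation=cv2.INTER_CUBIC))
c=cam("scene");crop(c,310,170,130,110,6,"s11.png")
s=bot.read_state();R=cv2.Rodrigues(s["tcp_rot"])[0];print(s["time"],s["tool_pos"],s["wrist_force"],s["torque"],s["width"]*85.4,np.degrees(np.arctan2(R[1,2],R[0,2])))
E
```

```text
[[0.4808 0.3142 0.076 ]
 [0.4764 0.3523 0.076 ]]
[[0.483  0.2941 0.048 ]
 [0.4776 0.3415 0.048 ]]
dock corners [[0.4453 0.4028 0.04  ]
 [0.497  0.4083 0.04  ]]
time: 13.0
tool_pos: [0.478, 0.3297, 0.225]
tcp_rot: [-1.258, 1.126, -1.127]
wrist_force: [-0.4, 0.0, -1.1]
width: 0.106
13.1 [0.47756671 0.32937931 0.22356775] [-0.25084704  0.05208664 -1.18703949] [ 0.00615808  0.0086981  -0.02738634] 8.907387978022314 6.40354972898414
```

View pics/w11.png

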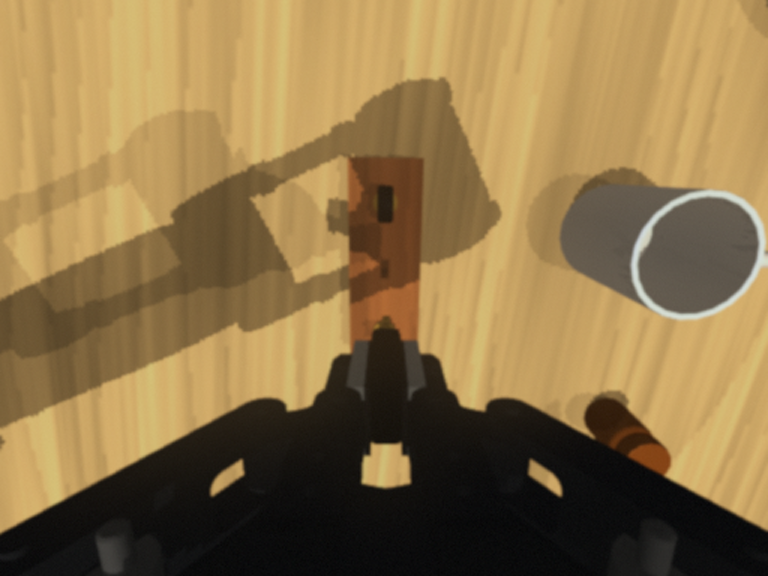

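View pics/s11.png

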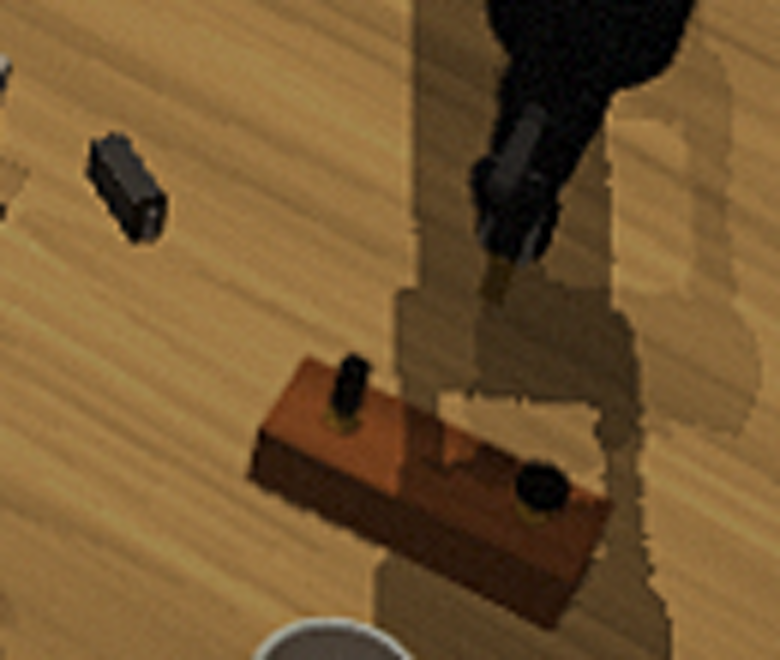

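Run:
```python
from h import *
np.set_printoptions(suppress=True,precision=4)
for i in range(5):
    c=cam("wrist");s=bot.read_state();print(s["tool_pos"])
R=cv2.Rodrigues(s["tcp_rot"])[0]
cv2.imwrite("pics/w12.png",cv2.resize(c["pixels"][195:305,225:290,::-1],None,fx=7,fy=7,interpolation=cv2.INTER_CUBIC))
for x in(-.006,.006):
  for h in(.0635,.0335):
    print("blade",x,h,((proj(c,s["tool_pos"]+R@[x,h,0])-[225,195]+.43)*7).round())
for x in(-.015,.015):
  for h in(.0635-.066,.0635-.038):
    print("head",x,h,((proj(c,s["tool_pos"]+R@[x,h,0])-[225,195]+.43)*7).round())
```

```text
[0.4772 0.3292 0.2227]
[0.477  0.329  0.2222]
[0.4769 0.329  0.2219]
[0.4769 0.329  0.2219]
[0.477 0.329 0.222]
blade -0.006 0.0635 [[212.  89.]]
blade -0.006 0.0335 [[210. 206.]]
blade 0.006 0.0635 [[212. 205.]]
blade 0.006 0.0335 [[210. 339.]]
head -0.015 -0.0025000000000000022 [[204. 286.]]
head -0.015 0.025500000000000002 [[208. 136.]]
head 0.015 -0.0025000000000000022 [[205. 695.]]
head 0.015 0.025500000000000002 [[209. 484.]]
```

View pics/w12.png

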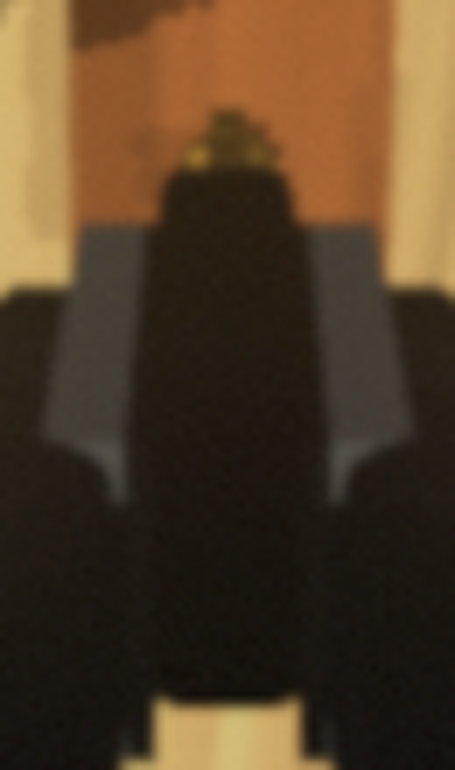

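```bash
python3 -m jog '[[5,-30,0,0,0],[14,-80,0,0,0],[24,-138,0,1,0],[34,-195,0,2,0],[44,-252,0,3,0],[54,-310,0,3.6,0],[64,-367,0,3.6,0],[71,-412,0,3.6,0],[75,-431,0,3.6,0],[76,-437,0,3.6,0]]' 60
python3 -m jog '[[0,0,-5,0,0],[0,0,-15,0,0],[0,0,-25,0,0],[0,0,-33,0,0],[0,0,-38,0,0],[0,0,-40,0,0],[0,0,-40,0,0],[0,0,-40,0,0],[0,0,-40,0,0],[0,0,-40,0,0]]' 60
python3 - <<'E'
from h import *
np.set_printoptions(suppress=True,precision=4)
for i in range(3):
    c=cam("wrist");s=bot.read_state();print(s["tool_pos"])
R=cv2.Rodrigues(s["tcp_rot"])[0];print(R[:,1])
cv2.imwrite("pics/w13.png",cv2.resize(c["pixels"][:,:,::-1],None,fx=1.5,fy=1.5,interpolation=cv2.INTER_CUBIC))
cv2.imwrite("pics/w13z.png",cv2.resize(c["pixels"][170:280,215:305,::-1],None,fx=5.4,fy=5.4,interpolation=cv2.INTER_CUBIC))
c=cam("scene");crop(c,210,120,90,80,7,"s13.png")
print(s["time"],s["wrist_force"],s["torque"],s["width"]*85.4,np.degrees(np.arctan2(R[1,2],R[0,2])))
E
```

```text
time: 14.6
tool_pos: [0.5534, -0.1082, 0.2227]
tcp_rot: [-1.286, 1.082, -1.08]
wrist_force: [-0.4, -0.1, -0.0]
width: 0.101
time: 15.85
tool_pos: [0.5537, -0.1077, 0.1835]
tcp_rot: [-1.286, 1.079, -1.08]
wrist_force: [0.6, 0.3, 0.1]
width: 0.105
[ 0.5536 -0.1077  0.1834]
[ 0.5536 -0.1076  0.1834]
[ 0.5536 -0.1076  0.1834]
[ 0.0002 -0.     -1.    ]
16.0 [ 0.0318  1.2019 -0.7672] [0.0376 0.0181 0.0377] 9.171270804128946 10.001593421877105
```

View pics/w13.png

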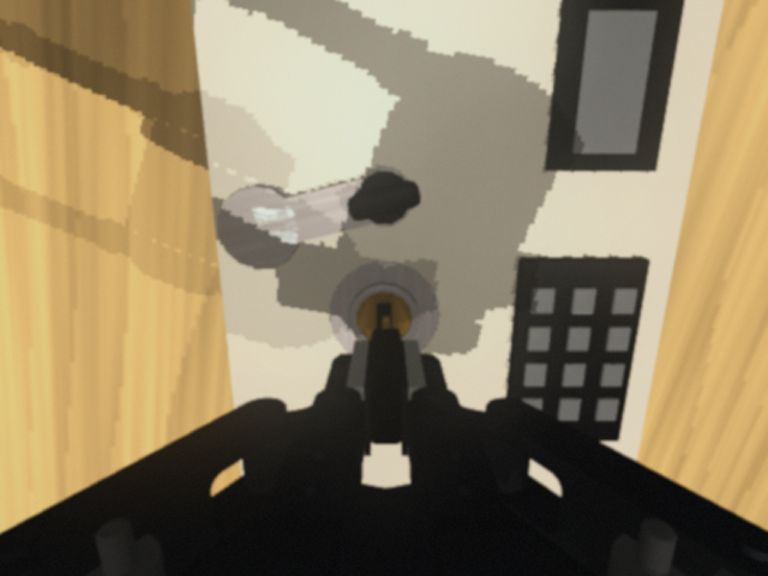

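View pics/w13z.png

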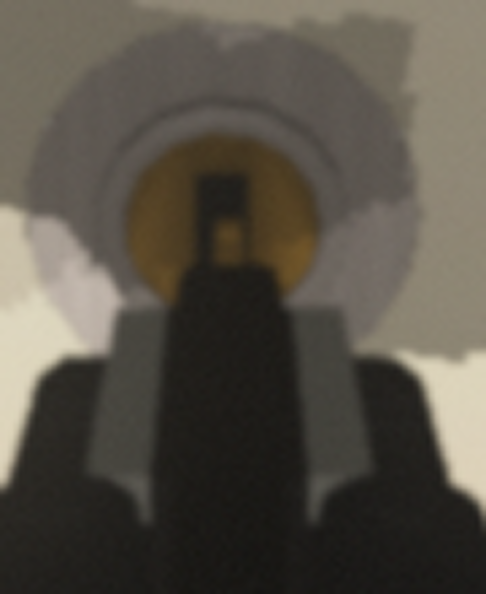

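View pics/s13.png

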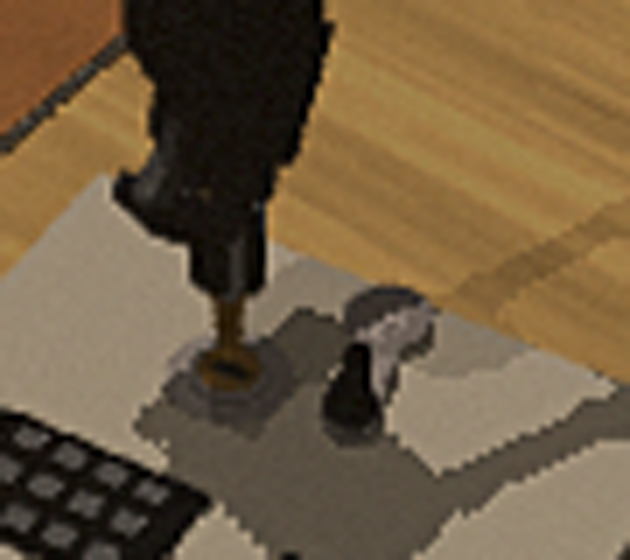

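Run:
```python
from h import *
np.set_printoptions(suppress=True,precision=4)
c=cam("wrist");s=bot.read_state()
z=lambda a:np.array(a,float)/5.4+[215,170]-.41
a=back(c,z([[195,178],[248,178]]),.106).mean(0);b=back(c,z([[213,218],[245,218]]),.1199).mean(0)
y=np.radians(10);tx=np.array([np.sin(y),-np.cos(y),0]);tz=np.array([np.cos(y),np.sin(y),0])
print(a,b,"keyway",a+.007*tx,"blade",b+.006*tx,"tool",s["tool_pos"])
d=(a+.007*tx)-(b+.006*tx);print("move needed x,z tool",d@tx*1e3,d@tz*1e3,d*1e3)
# plug circle at z .106
p=back(c,z([[126,232],[319,232]]),.106);print(p.mean(0),np.linalg.norm(p[0]-p[1]))
p=back(c,z([[222,134]]),.106);print("plug far edge",p)
```

```text
[ 0.5531 -0.1027  0.106 ] [ 0.5543 -0.1034  0.1199] keyway [ 0.5544 -0.1096  0.106 ] blade [ 0.5553 -0.1093  0.1199] tool [ 0.5536 -0.1077  0.1833]
move needed x,z tool 0.13146689552128968 -1.0146205568981255 [ -0.9764  -0.3057 -13.9   ]
[ 0.5546 -0.1103  0.106 ] 0.026219888060580118
plug far edge [[ 0.5521 -0.0966  0.106 ]]
```

```bash
python3 -m jog '[[-1,-0.2,-3,0,0],[-1,-0.2,-7,0,0],[-1,-0.2,-10,0,0],[-1,-0.2,-12,0,0],[-1,-0.2,-13,0,0],[-1,-0.2,-14,0,0],[-1,-0.2,-15,0,0],[-1,-0.2,-16,0,0],[-1,-0.2,-17,0,0],[-1,-0.2,-18,0,0]]' 60
python3 - <<'E'
from h import *
np.set_printoptions(suppress=True,precision=4)
for i in range(2):
    c=cam("wrist");s=bot.read_state();print(s["tool_pos"],s["wrist_force"],s["torque"])
cv2.imwrite("pics/w14z.png",cv2.resize(c["pixels"][170:280,215:305,::-1],None,fx=5.4,fy=5.4,interpolation=cv2.INTER_CUBIC))
c=cam("scene");crop(c,210,120,90,80,7,"s14.png")
E
```

```text
time: 17.35
tool_pos: [0.5525, -0.1078, 0.1652]
tcp_rot: [-1.287, 1.08, -1.08]
wrist_force: [0.3, -0.5, 0.3]
width: 0.105
[ 0.5525 -0.1078  0.1651] [ 0.8331 -0.7458 -0.7382] [ 0.003  -0.0081 -0.0161]
[ 0.5525 -0.1078  0.1651] [ 0.9851 -0.0916 -0.3752] [-0.0508  0.0014  0.0105]
```

View pics/w14z.png

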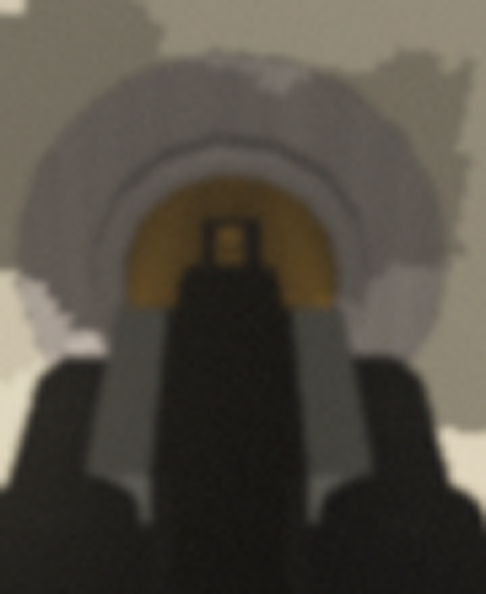

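View pics/s14.png

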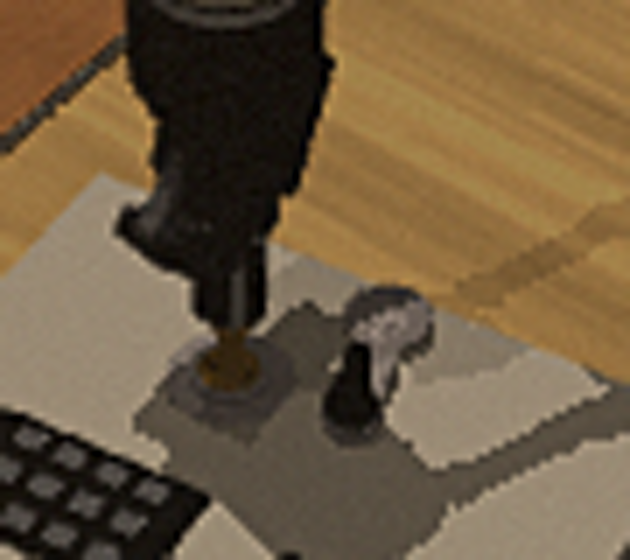

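```bash
python3 -m jog '[[0,0,-2,0,0],[0,0,-4,0,0],[0.2,-1.3,-4.5,0,0],[0.2,-1.3,-5,0,0],[-0.2,1.3,-5.3,0,0],[-0.2,1.3,-5.6,0,0],[0.2,-1.3,-6,0,0],[0.2,-1.3,-6.3,0,0],[-0.2,1.3,-6.6,0,0],[-0.2,1.3,-7,0,0]]' 60
```

```text
time: 18.75
tool_pos: [0.5535, -0.1076, 0.1598]
tcp_rot: [-1.287, 1.076, -1.082]
wrist_force: [-1.9, -3.0, 8.5]
width: 0.108
```

```bash
python3 -m jog '[[0.5,-3.1,0,0,0],[0.5,-3.1,0,0,0],[-0.1,0.5,0,0,0],[-0.1,0.5,0,0,0],[0.5,-3.1,0,0,0],[0.5,-3.1,0,0,0],[-0.1,0.5,0,0,0],[-0.1,0.5,0,0,0],[0.2,-1.3,0,0,0],[0.2,-1.3,0,0,0]]' 60
```

```text
time: 20.0
tool_pos: [0.5519, -0.1078, 0.1576]
tcp_rot: [-1.288, 1.081, -1.079]
wrist_force: [1.4, -1.4, -0.4]
width: 0.104
```

```bash
python3 -m jog '[[0,0,-3,0,0],[0,0,-6,0,0],[0.3,-1.8,-8,0,0],[0.3,-1.8,-9,0,0],[-0.3,1.8,-9,0,0],[-0.3,1.8,-9,0,0],[0.3,-1.8,-9,0,0],[0.3,-1.8,-9,0,0],[-0.3,1.8,-9,0,0],[-0.3,1.8,-9,0,0]]' 60
```

```text
time: 21.25
tool_pos: [0.5527, -0.1073, 0.1504]
tcp_rot: [-1.289, 1.077, -1.081]
wrist_force: [-1.6, -4.5, 4.8]
width: 0.108
```

```bash
python3 -m jog '[[0.6,-3.6,-0.5,0,0],[0.6,-3.6,-0.5,0,0],[0,0,-0.5,0,0],[0,0,-0.5,0,0],[0.6,-3.6,-0.5,0,0],[0.6,-3.6,-0.5,0,0],[0,0,-0.5,0,0],[0,0,-0.5,0,0],[0.3,-1.8,-0.5,0,0],[0.3,-1.8,-0.5,0,0]]' 60
```

```text
time: 22.5
tool_pos: [0.5531, -0.1079, 0.1497]
tcp_rot: [-1.285, 1.079, -1.08]
wrist_force: [-1.2, -1.0, 5.7]
width: 0.106
```

```bash
python3 -m jog '[[0.3,-2,-0.4,0,0],[0.3,-2,-0.4,0,0],[0.3,-2,-0.4,0,0],[-0.3,2,-0.4,0,0],[-0.3,2,-0.4,0,0],[-0.3,2,-0.4,0,0],[0.3,-2,-0.4,0,0],[0.3,-2,-0.4,0,0],[0.3,-2,-0.4,0,0],[0,0,-0.4,0,0]]' 60
```

```text
time: 23.75
tool_pos: [0.5532, -0.1078, 0.1487]
tcp_rot: [-1.286, 1.078, -1.08]
wrist_force: [2.2, -1.4, 3.9]
width: 0.101
```

```bash
python3 -m jog '[[0.3,-2,-0.6,0,0],[0.3,-2,-0.6,0,0],[0.3,-2,-0.6,0,0],[-0.3,2,-0.6,0,0],[-0.3,2,-0.6,0,0],[-0.3,2,-0.6,0,0],[0.3,-2,-0.8,0,0],[0.3,-2,-0.8,0,0],[0.3,-2,-0.8,0,0],[0,0,-0.8,0,0]]' 60
```

```text
time: 25.0
tool_pos: [0.5524, -0.1079, 0.1473]
tcp_rot: [-1.288, 1.079, -1.079]
wrist_force: [0.7, -1.7, 0.1]
width: 0.104
```

```bash
python3 -m jog '[[0,0,-1.5,0,0],[0,0,-3,0,0],[0.1,-0.8,-4,0,0],[0.1,-0.8,-5,0,0],[-0.1,0.8,-6,0,0],[-0.1,0.8,-7,0,0],[0.1,-0.8,-7.5,0,0],[0.1,-0.8,-8,0,0],[0,0,-8.5,0,0],[0,0,-8.5,0,0]]' 60
python3 - <<'E'
from h import *
np.set_printoptions(suppress=True,precision=4)
c=cam("wrist");s=bot.read_state();print(s["tool_pos"],s["wrist_force"],s["torque"])
cv2.imwrite("pics/w15z.png",cv2.resize(c["pixels"][170:280,215:305,::-1],None,fx=5.4,fy=5.4,interpolation=cv2.INTER_CUBIC))
c=cam("scene");crop(c,210,120,90,80,7,"s15.png")
E
```

```text
time: 26.25
tool_pos: [0.5527, -0.108, 0.1394]
tcp_rot: [-1.287, 1.079, -1.08]
wrist_force: [-1.9, -0.5, 3.1]
width: 0.106
[ 0.5527 -0.108   0.1395] [-1.6894 -0.2787  4.4908] [-0.0668  0.2314 -0.0186]
```

View pics/w15z.png

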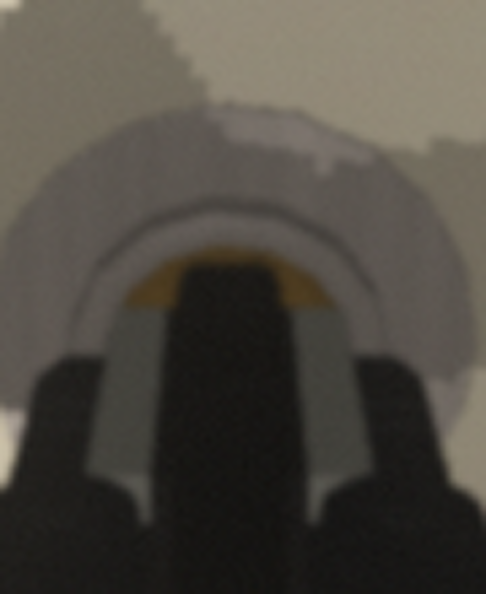

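View pics/s15.png

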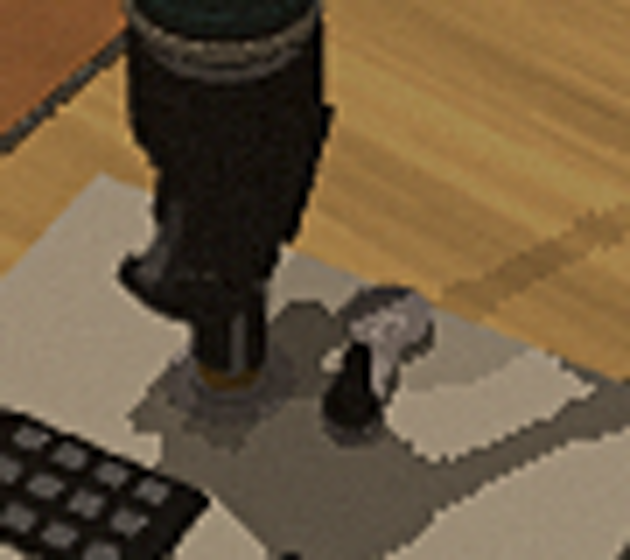

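```bash
python3 -m jog '[[0,0,-0.5,0,0],[0.1,-0.8,-1,0,0],[0.1,-0.8,-1,0,0],[-0.1,0.8,-1,0,0],[-0.1,0.8,-1,0,0],[0,0,-1,0,0],[0,0,-1,0,0],[0,0,-1,0,0],[0,0,-1,0,0],[0,0,-1,0,0]]' 80
```

```text
time: 27.6
tool_pos: [0.5528, -0.108, 0.1394]
tcp_rot: [-1.287, 1.079, -1.08]
wrist_force: [-3.8, 0.8, 9.9]
width: 0.101
```

```bash
python3 -m jog '[[0,0,0.4,-6,0],[0.2,0,0.4,-13,0],[0.3,0,0.4,-20,0],[0.4,-0.1,0.4,-27,0],[0.6,-0.1,0.4,-34,0],[0.7,-0.2,0.4,-41,0],[0.8,-0.3,0.4,-48,0],[0.9,-0.4,0.4,-55,0],[1,-0.5,0.4,-62,0],[1.1,-0.6,0.4,-69,0]]' 80
python3 - <<'E'
from h import *
np.set_printoptions(suppress=True,precision=4)
s=bot.read_state();R=cv2.Rodrigues(s["tcp_rot"])[0];print(s["tool_pos"],s["wrist_force"],s["torque"],np.degrees(np.arctan2(R[1,2],R[0,2])),s["q"])
E
```

```text
time: 28.85
tool_pos: [0.5536, -0.1083, 0.1394]
tcp_rot: [-0.528, 1.919, -1.918]
wrist_force: [-3.0, 1.2, 8.8]
width: 0.1
[ 0.5536 -0.1083  0.1394] [-2.9543  1.1903  8.7878] [0.2285 0.5902 0.0927] -59.214605875222745 [-0.2374  0.1579  1.9591  0.0002  1.0247  0.796 ]
```

```bash
python3 -m jog '[[0.1,-0.1,0,-5,0],[0.1,-0.1,0,-10,0],[0.1,-0.2,0,-15,0],[0.1,-0.3,0,-19,0],[0.1,-0.4,0,-22,0],[0.1,-0.4,0,-24,0],[0.1,-0.4,0,-25,0],[0.1,-0.4,0,-26,0],[0.1,-0.4,0,-27,0],[0.1,-0.4,0,-27,0]]' 80
python3 - <<'E'
from h import *
np.set_printoptions(suppress=True,precision=4)
s=bot.read_state();R=cv2.Rodrigues(s["tcp_rot"])[0];print(s["tool_pos"],s["wrist_force"],s["torque"],np.degrees(np.arctan2(R[1,2],R[0,2])),s["joint_torque"][5])
E
```

```text
time: 30.1
tool_pos: [0.5538, -0.1086, 0.1394]
tcp_rot: [-0.077, 2.186, -2.186]
wrist_force: [-2.7, 1.1, 9.0]
width: 0.104
[ 0.5538 -0.1086  0.1394] [-2.7315  1.1184  8.9765] [0.2    0.5805 0.1418] -85.98690907443358 0.14562828931957483
```

```bash
python3 -m jog '[[0,0,0,-0.5,0],[0,0,0,-1,0],[0,0,0,-1.5,0],[0,0,0,-2,0],[0,0,0,-2,0],[0,0,0,-2.5,0],[0,0,0,-3,0],[0,0,0,-3,0],[0,0,0,-3,0],[0,0,0,-3,0]]' 80
python3 - <<'E'
from h import *
np.set_printoptions(suppress=True,precision=4)
c=cam("wrist");cv2.imwrite("pics/w16.png",cv2.resize(c["pixels"][:,:,::-1],None,fx=1.5,fy=1.5,interpolation=cv2.INTER_CUBIC))
c=cam("scene");crop(c,210,120,90,80,7,"s16.png")
s=bot.read_state();R=cv2.Rodrigues(s["tcp_rot"])[0];print(s["tool_pos"],s["wrist_force"],s["torque"],np.degrees(np.arctan2(R[1,2],R[0,2])),s["joint_torque"][5])
E
```

```text
time: 31.35
tool_pos: [0.5538, -0.1087, 0.1394]
tcp_rot: [-0.02, 2.213, -2.212]
wrist_force: [-2.7, 0.6, 8.8]
width: 0.102
[ 0.5538 -0.1087  0.1394] [-3.9367  1.1717  8.5336] [0.168  0.6521 0.1243] -88.9783627355285 0.11297824094071984
```

View pics/w16.png

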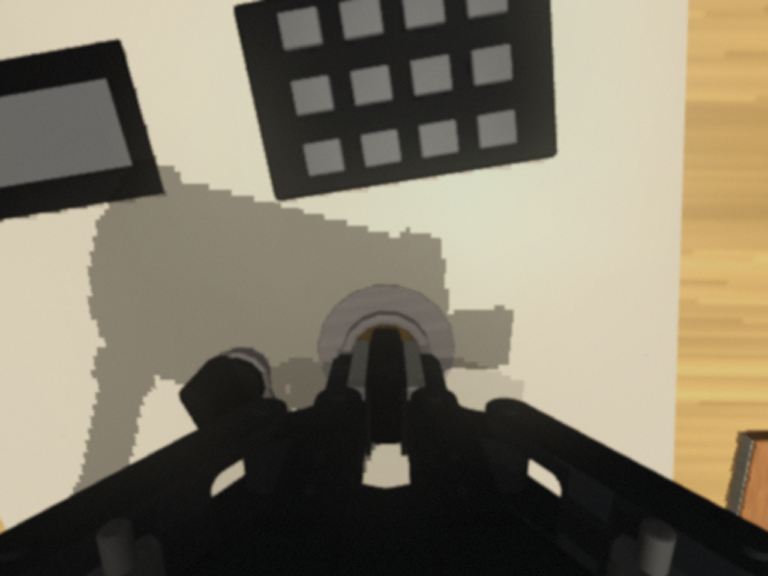

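View pics/s16.png

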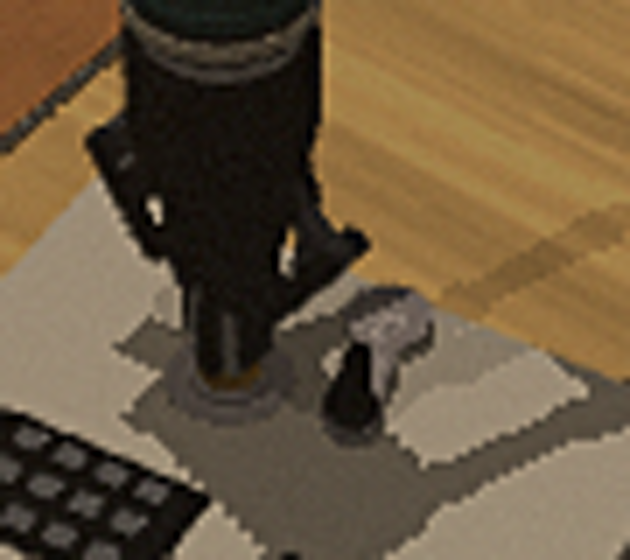

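```bash
python3 -m jog '[[0,0,0,-0.5,0],[0,0,0,-1,0],[0,0,0,-1.5,0],[0,0,0,-2,0],[0,0,0,-2.5,0],[0,0,0,-3,0],[0,0,0,-3,0],[0,0,0,-3,0],[0,0,0,-3,0],[0,0,0,-3,0]]' 80
python3 - <<'E'
from h import *
np.set_printoptions(suppress=True,precision=4)
s=bot.read_state();R=cv2.Rodrigues(s["tcp_rot"])[0];print(s["tool_pos"],s["wrist_force"],s["torque"],np.degrees(np.arctan2(R[1,2],R[0,2])),s["joint_torque"][5])
E
```

```text
time: 32.7
tool_pos: [0.5538, -0.1087, 0.1394]
tcp_rot: [-0.038, -2.204, 2.204]
wrist_force: [-2.0, 0.9, 8.8]
width: 0.104
[ 0.5538 -0.1087  0.1394] [-1.9684  0.8577  8.8404] [0.2479 0.625  0.2105] -91.96772615929329 0.18368022982031107
```

```bash
python3 -m jog '[[0,0,0,-0.5,0],[0,0,0,-1,0],[0,0,0,-1.5,0],[0,0,0,-2,0],[0,0,0,-2,0],[0,0,0,-2,0],[0,0,0,-2,0],[0,0,0,-2,0],[0,0,0,-2,0],[0,0,0,-2,0]]' 100
python3 - <<'E'
from h import *
np.set_printoptions(suppress=True,precision=4)
for i in range(4):
    c=cam("wrist");s=bot.read_state();R=cv2.Rodrigues(s["tcp_rot"])[0];print(s["tool_pos"],s["wrist_force"],s["torque"],np.degrees(np.arctan2(R[1,2],R[0,2])),s["joint_torque"][5],s["width"]*85.4)
cv2.imwrite("pics/w17.png",cv2.resize(c["pixels"][:,:,::-1],None,fx=1.5,fy=1.5,interpolation=cv2.INTER_CUBIC))
E
```

```text
time: 33.95
tool_pos: [0.5538, -0.1087, 0.1395]
tcp_rot: [-0.076, -2.186, 2.186]
wrist_force: [-2.6, 1.0, 9.6]
width: 0.095
[ 0.5538 -0.1087  0.1394] [-3.0414  1.2863  9.1851] [0.208  0.5981 0.3061] -93.95540149522499 0.25575868785381317 7.889237894405303
[ 0.5538 -0.1087  0.1394] [-2.8972  1.3798  8.8945] [0.218  0.5888 0.2349] -93.95292902679252 0.2573393750935793 8.33938019429738
[ 0.5538 -0.1087  0.1395] [-2.9559  0.728   8.8984] [0.2745 0.534  0.2405] -93.95431181787814 0.2580134756863117 8.367859905805757
[ 0.5538 -0.1087  0.1395] [-3.3342  1.3267  9.7832] [0.1815 0.5504 0.2587] -93.95356884045441 0.25585412979125977 8.32037197736074
```

View pics/w17.png

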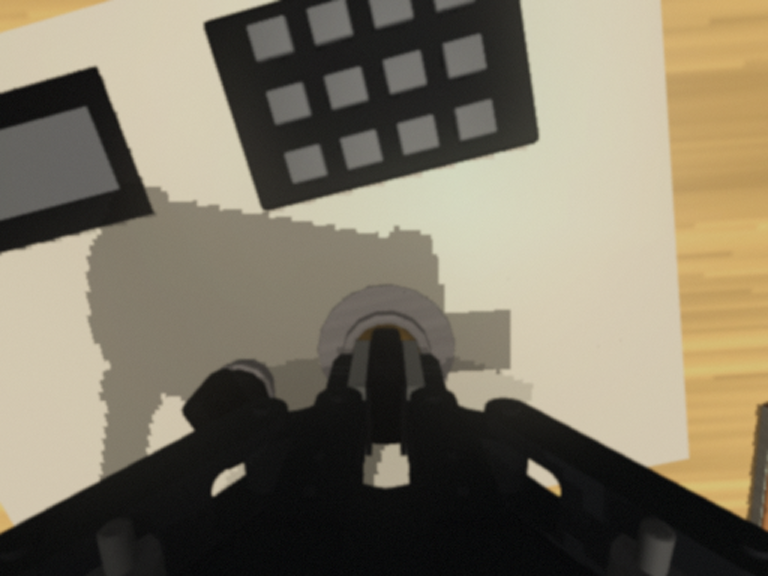

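Run:
```python
from h import *
c=cam("scene");crop(c,180,120,235,180,3.4,"s18.png")
s=bot.read_state();print(s["time"],s["joint_torque"][5],s["wrist_force"],bot.finish_job())
```

```text
the job is handed in; nothing more can be done
34.2 0.25446686893701553 [-2.70021248  1.07461249  9.39925969] None
```

View pics/s18.png

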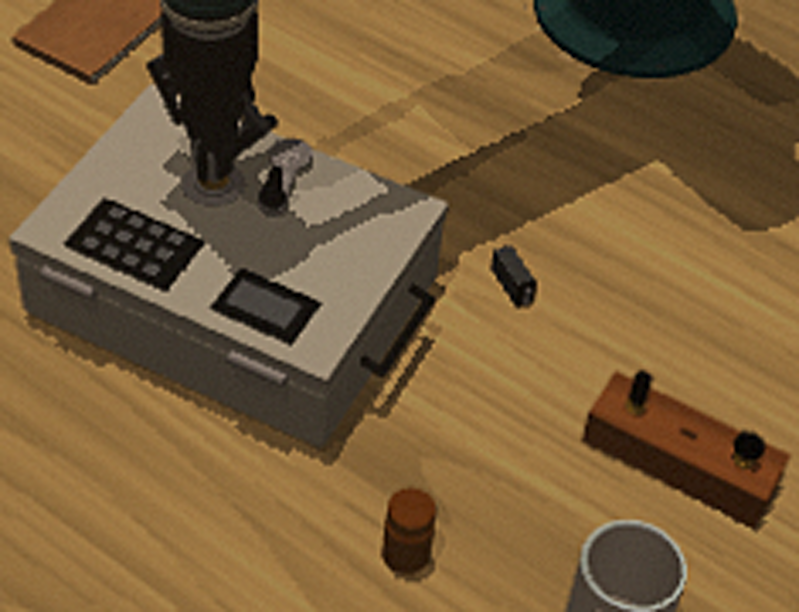

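The key is in the safe's lock to its shoulder, turned clockwise to the stop, and the arm is holding it there for you to lift the lid. I handed the job in at 34.2 s of the 72 s allowed.

- **Cover:** I turned the wing knob 76° clockwise. The cover stayed aside after I let go, and it is still aside in the last picture.
- **Key insertion:** I took the square-headed key from the middle slot and rocked it past both pairs of wafers. My readings showed about 4 to 8.5 N of push there. An extra push raised the force to about 10 N without moving the key any deeper, which is where the shoulder should stop it.
- **Turn:** The gripper turned 104° in all. The resisting torque rose slowly to about 0.12 N m, then climbed steeply from about 100° to 0.25 N m, which I took as the stop. That is slightly later than the roughly 98° expected, probably from play in the keyway and give in the grip.
- **Hold:** The final grip is 100 N, with about 9 N pressing down.

The last scene picture shows the other two keys still in the dock, and the battery, bottle, mug and notebook apparently where they were. The canister is outside that picture, so I did not recheck it. I had no direct reading of the plug angle. I judged the stop only from the torque and the gripper's angle.

The wrist camera read about 1.7 mm off sideways. I corrected for it using the knob grip and a close view of the blade over the slot.

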